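# Show the helper which glass goes into which mould

## Task

Call the helper by pressing the large button of the grey call box fully down and letting it go. Then show what to load: point from above at the large round glass blank, fingertips about 3 cm above its middle, and stay there for a good two seconds; then point in the same way at the large round mould it belongs in, about 3 cm above the middle of its rim, and finish the program still pointing there after at least two seconds. Do not press the small button, do not touch the glass, the moulds, the basket, the dish or the marker, and do not come down over any other blank or mould on the way.

Things in the scene. Friction and masses are not known exactly. Their poses are not given: they have to be found in the camera images.
- large_round_blank: the large round disc of opal glass, 90 mm across, 6 mm thick, lying flat on the table, loose; origin at the centre of its underside, z up
- small_round_blank: small round disc of the same glass, 56 mm across, 6 mm thick, lying flat, loose; origin at the centre of its underside
- square_blank: square plate of the same glass, 80 x 80 x 6 mm, lying flat, loose; origin at the centre of its underside
- large_round_mould: the large round bowl-shaped mould of fired clay, open at the top, 120 mm across the rim, 36 mm high, wall 7 mm, loose; origin at the centre of its underside, z up
- small_round_mould: small round bowl-shaped mould of the same clay, 80 mm across the rim, 36 mm high, loose; origin at the centre of its underside
- square_mould: square open clay mould, 105 x 105 x 36 mm, loose; origin at the centre of its underside
- call_box: grey box fixed to the table, 150 mm (its x) by 85 mm (its y) by 40 mm high, with two black push buttons on top, 76 mm apart along its x; it stands at the left or the right end of the row of glass; origin at the centre of its underside
- large_button_top (a point): centre of the top face of the large button (40 mm across), on the half of the box at its +x (away from the robot); pressed straight down
- large_button (a joint): travel of the large button: 0 up, 0.006 m fully down (spring, 5 N when fully down; it springs back)
- small_button (a joint): travel of the small button (18 mm across) on the half of the box nearer the robot: 0 up, 0.005 m down; not to be pressed
- scrap_basket: woven basket with upright glass strips, fixed, 157 x 97 mm, 57 mm high, at the end of the row of glass opposite the call box; origin at the centre of its underside
- glue_dish: small white dish, 36 mm across, 12 mm high, loose, between two blanks; origin under its centre
- marker: black and white marker pen lying along its x, 125 mm long, 14 mm thick, loose, between two blanks; origin under its middle
Not all that is in view belongs to the job. Leave any orange look-alike of the large_round_blank alone.

How it is judged (in metres and radians):
On the way, in this order (a step that is already met when the one before it is completed fails the run):
1. the large button is pressed down (value of joint large_button above 0.0045 m), for 0.05 s.
2. the button is let go (value of joint large_button below 0.001 m), for 0.1 s.
3. point at the large round blank from just above for two seconds (horizontal distance between the grasp point and large_round_blank below 0.025 m and z of the grasp point in the frame of large_round_blank between 0.016 and 0.096 m), for 1.8 s.
4. point at the large round mould from just above for two seconds (horizontal distance between the grasp point and large_round_mould below 0.025 m and z of the grasp point in the frame of large_round_mould between 0.046 and 0.126 m), for 1.8 s.
At the end, for the whole second after the job is handed in: The fingers still point at the large round mould without contact: grasp point within 25 mm of its axis and 10 to 90 mm above its rim; the large button is up again (within 1 mm); no blank or mould has moved 8 mm (all of step 4 and value of joint large_button below 0.001 m and distance of each of large_round_blank, small_round_blank, square_blank, large_round_mould, small_round_mould, square_mould from where it was at the start of the episode below 0.008 m); the robot touches nothing.
It fails at once if the robot touches a blank, a mould, the basket, the dish or the marker (contact force between any of the arm, the fingers and large_round_blank above 0.5 N or contact force between any of the arm, the fingers and small_round_blank above 0.5 N or contact force between any of the arm, the fingers and square_blank above 0.5 N or contact force between any of the arm, the fingers and large_round_mould above 0.5 N or contact force between any of the arm, the fingers and small_round_mould above 0.5 N or contact force between any of the arm, the fingers and square_mould above 0.5 N or contact force between any of the arm, the fingers and glue_dish above 0.5 N or contact force between any of the arm, the fingers and marker above 0.5 N or contact force between any of the arm, the fingers and scrap_basket above 0.5 N).
It fails at once if a blank, a mould, the dish or the marker is moved or lifted by more than 8 mm (distance of any of large_round_blank, small_round_blank, square_blank, large_round_mould, small_round_mould, square_mould, glue_dish, marker from where it was at the start of the episode above 0.008 m).
It fails at once if the fingers come down over the middle of another blank or mould ((horizontal distance between the grasp point and small_round_blank below 0.025 m and z of the grasp point in the frame of small_round_blank below 0.081 m) or (horizontal distance between the grasp point and square_blank below 0.025 m and z of the grasp point in the frame of square_blank below 0.081 m) or (horizontal distance between the grasp point and small_round_mould below 0.025 m and z of the grasp point in the frame of small_round_mould below 0.111 m) or (horizontal distance between the grasp point and square_mould below 0.025 m and z of the grasp point in the frame of square_mould below 0.111 m)).
It fails at once if the small button is pressed (value of joint small_button above 0.002 m).
It also fails if it takes over 56 s, if anything falls off the work surface, if the arm or the gripper's body presses on something with over 40 N, if the wrist force passes 120 N, or if a joint passes its speed limit or range.

## Robot

A 6-joint arm with a two-finger parallel gripper is mounted at the origin on the work surface. World frame = base frame: x ahead of the robot, y to its left, z up, the work surface at z = 0. Lengths are in m, angles in degrees, forces in N, time in s.
With the tool pointing down it reaches from about 0.3 to 0.75 m from the base axis. Payload 8.5 kg.
Tool frame: the origin (TCP) lies between the finger pads; the fingertips stand 14 mm ahead of it and the grasp point (between the pads) lies 5 mm behind it; x points along the fingers, z is the direction in which the jaws open and shut, and the axes are right-handed (so a half turn about x gives the same grasp; the last joint's range is limited). The gripper opens to 85 mm and grips with 20 to 120 N. Pads are 22 mm wide; open, the fingers measure 114 mm over their backs; the gripper's body (76 mm by 85 mm) begins 54 mm behind the grasp point. The pads swing forward as they close: fully open they stand 13 mm farther back than shut.
Start: joints at [-82.981, 21.807, 74.336, -0, 83.858, -12.336], TCP at [0.182, -0.519, 0.245] pointing down, gripper open.
Joint ranges: [-178.18, 178.18], [-50.72, 133.34], [12.68, 142.11], [-81.47, 261.47], [9.98, 163.14], [-165.26, 165.26]. Speed limits (degrees/s): [136.94, 136.94, 180, 180, 180, 180].

## Interface

Orientations are given as a 3x3 rotation matrix whose columns are the frame's x, y, z axes.
In Python, from rig import env gives the robot as it stands.
- The arm moves only by the shell command python3 -m jog 'ROWS' [FORCE]. ROWS is JSON, a list of rows, each a list of 5 numbers: the opening, from -1 (shut) to 1 (fully open), so that 0 is half open, then the shift along the tool's x, y, z in m, then the turn about the tool's x in rad. In form: [[claw, dx, dy, dz, yaw], ...]. A call has 1 to 20 rows; each row is the pose to reach, as a shift and turn from the pose commanded when the call began, along the tool's axes at that moment; what a row does not reach only later rows make up. A row lasts 1/10 s, in which the tool goes at most 50 mm and 8.59 degrees, less where a joint would pass 70% of its speed; a pose out of reach is approached as far as the arm can. A call with a gripper value outside its range is refused whole. The fingers move at their own pace and stop on an object; FORCE is the grip in N (left out, the last holds). Time passes only in rows, so rows that repeat a pose let the fingers close. It gives the time, the measured TCP pose, the force and the opening at its end, in the units of the state.
- env.observe(): the state, without advancing time (a new reading comes with each control period).
- env.get_image(name): name is "scene" or "top" or "wrist"; returns the picture (400x640x3 uint8, red, green, blue); there is no depth.
- env.camera_model(name): a dict with "fx", "fy", "cx", "cy" (pixels), "origin" and "orientation" of the camera in the world. Camera axes: x right, y up, looking along -z (the intrinsics and any distortion apply to the point x, -y, -z); pixel columns grow to the right and rows downward; lengths in m; the calibration is good to about 2 mm. The wrist camera is an equidistant fisheye: a pixel r from the principal point sees the ray r / f radians off the axis. A picture is of the moment at which its call begins: read the wrist's pose just before it. camera_model takes no time and is no camera call; for the wrist camera it gives the pose at the moment of the call.
- env.close_job(): hands the job in, once; it reports no verdict.
The state is a dict: "time_s": time; "q": joint angles; "qvel": joint speeds; "joint_efforts": joint torques, N m; "position": TCP position; "tool_rot": TCP orientation; "ft_force": force on the tool from outside, world axes, zero at the start; "wrist_torque": the same for the moment, N m; "grip_width": finger opening in m.
Only numpy, scipy, OpenCV 4.12 (cv2) and the standard library are available. Lean on these libraries where they do the work, as an engineer would, in place of code of your own. Each camera call takes 0.05 s, during which the arm holds its last target.

## Working session

There is one attempt and no reset: what is moved stays moved. The work goes in short steps, Python scripts to look and compute and a shell command to move; the robot and the scene stay as the last step left them, time stands still between calls to the robot, and variables do not carry over. Pictures are saved under pics/ and viewed, and the job is handed in when it is done.

```bash
mkdir -p pics; ls
python3 - <<'E'
from rig import env
import cv2,numpy as np
s=env.observe();print(s)
for n in ["top","scene"]:
    im=env.get_image(n);cv2.imwrite(f"pics/{n}0.png",im[:,:,::-1])
    print(n,env.camera_model(n))
E
```

```text
pics
{'time_s': 0.0, 'q': array([-8.29826723e+01,  2.18406099e+01,  7.43862964e+01, -1.30527737e-04,
        8.38568638e+01, -1.23362287e+01]), 'qvel': array([-0.14035609,  0.02972457,  0.05310912, -0.02577823,  0.05813293,
        0.07607674]), 'joint_efforts': array([ 1.62820783e-03, -4.48452365e+01, -2.31279767e+01, -8.60312934e-05,
        4.68616752e-03,  2.88834130e-06]), 'position': array([ 0.18222644, -0.51863986,  0.24470624]), 'tool_rot': array([[-1.80867855e-04,  9.43491543e-01,  3.31396555e-01],
       [ 1.45083634e-03,  3.31396459e-01, -9.43490478e-01],
       [-9.99998931e-01,  3.10155065e-04, -1.42879078e-03]]), 'ft_force': array([-0.76631583,  0.87681129,  0.02064096]), 'wrist_torque': array([-0.01842791, -0.00685726,  0.01504346]), 'grip_width': 0.08540530360693657}
top {'fx': 458.7155690811296, 'fy': 458.7155690811296, 'cx': 327.9074592018935, 'cy': 200.41142108904023, 'origin': array([0.38819776, 0.01160647, 1.08476168]), 'orientation': array([[ 0.02177083,  0.99298572, -0.11621274],
       [-0.99965778,  0.02330731,  0.01187864],
       [ 0.01450392,  0.11591436,  0.99315331]])}
scene {'fx': 473.0015398028052, 'fy': 473.0015398028052, 'cx': 321.20450679263735, 'cy': 198.44529114315716, 'origin': array([0.98612612, 0.30715997, 1.05321621]), 'orientation': array([[-0.49970264, -0.74979826,  0.43370479],
       [ 0.86617608, -0.42906168,  0.25621293],
       [-0.0060219 ,  0.503695  ,  0.86386057]])}
```

View pics/top0.png

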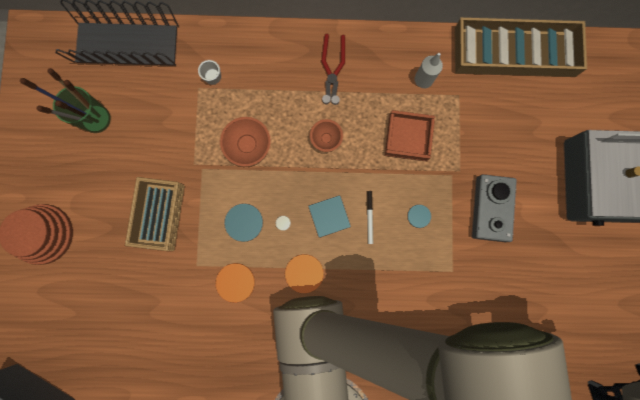

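View pics/scene0.png

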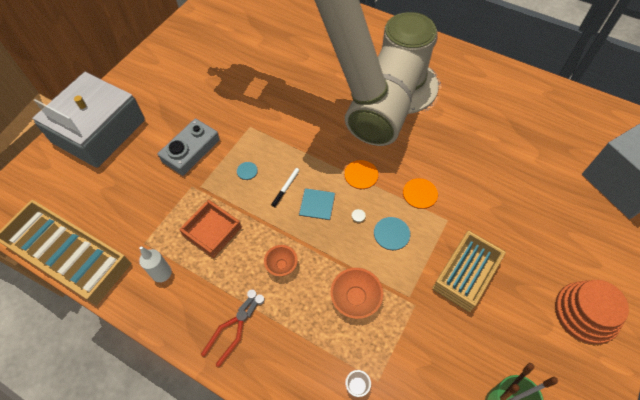

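The top view shows:
- The call box is at (495,208). Its large button is at (501,190), on the far side, and the small one is at (497,224).
- Candidates for the large round blank are the teal disc at (244,222), the orange discs at (235,282) and (305,273), and the small teal disc at (420,216). The teal disc at (244,222) fits, being opal glass and the larger of the two round ones. The orange ones are look-alikes.
- Candidates for the large mould are the bowl at (246,141), the small bowl at (326,136) and the stack of red discs at (35,235). The open bowl at (246,141) fits.

Next I'll measure these and take a crop to confirm.

```bash
cat > h.py <<'E'
from rig import env
import cv2,numpy as np
def ray(n,u,v,m=None):
    m=m or env.camera_model(n)
    d=np.array([(u-m['cx'])/m['fx'],-(v-m['cy'])/m['fy'],-1.]);return m['origin'],m['orientation']@(d/np.linalg.norm(d))
def plane(n,u,v,z):
    o,d=ray(n,u,v);return o+d*(z-o[2])/d[2]
def tri(a,b):
    o1,d1=ray('top',*a);o2,d2=ray('scene',*b)
    t=np.linalg.lstsq(np.c_[d1,-d2],o2-o1,rcond=None)[0]
    p,q=o1+d1*t[0],o2+d2*t[1];return (p+q)/2,np.linalg.norm(p-q)
E
python3 - <<'E'
from h import *
def blobs(n,f,z,amin=60):
    im=cv2.imread(f"pics/{n}0.png");hsv=cv2.cvtColor(im,cv2.COLOR_BGR2HSV)
    for nm,lo,hi,zz in [('teal',(85,60,60),(110,255,255),.006),('clay',(0,120,60),(9,255,255),.036),('dark',(0,0,0),(179,255,38),.047)]:
        mk=cv2.inRange(hsv,lo,hi)
        for c in cv2.findContours(mk,0,2)[0]:
            if cv2.contourArea(c)<amin or len(c)<6: continue
            (u,v),ax,an=cv2.fitEllipse(cv2.convexHull(c))
            P=np.array([plane(n,*p[0],zz) for p in cv2.convexHull(c)])[:,:2].astype(np.float32)
            (X,Y),R=cv2.minEnclosingCircle(P)
            if abs(Y)<.6 and .2<X<.85:print(n,nm,np.round((u,v),1),'xy',np.round((X,Y),4),'diam',round(2*R,4))
for n in('top','scene'):blobs(n,0,0)
t=cv2.imread('pics/top0.png')
a=cv2.resize(t[90:260,190:350],None,fx=3,fy=3,interpolation=2)
b=cv2.resize(t[165:250,465:525],None,fx=5,fy=5,interpolation=2)
o=np.zeros((510,790,3),np.uint8);o[:510,:480]=a;o[:425,485:785]=b;cv2.imwrite('pics/crop1.png',o)
s=cv2.imread('pics/scene0.png');cv2.imwrite('pics/crop2.png',cv2.resize(s[115:180,150:230],None,fx=7,fy=7,interpolation=2))
E
```

```text
top teal [418.9 215.6] xy [ 0.483  -0.2173] diam 0.0501
top teal [243.  221.9] xy [0.4591 0.197 ] diam 0.0827
top teal [325.1 209.1] xy [0.4938 0.0014] diam 0.0792
top clay [326.  135.1] xy [0.665  0.0071] diam 0.0757
top clay [244.8 141.1] xy [0.6457 0.1961] diam 0.1158
top clay [409.9 135. ] xy [ 0.6726 -0.1894] diam 0.1424
top dark [497.5 336.2] xy [ 0.2089 -0.3862] diam 0.237
top dark [500.3 190.7] xy [ 0.5414 -0.396 ] diam 0.039
top dark [576.2 179.8] xy [ 0.581  -0.5729] diam 0.2057
scene teal [470.8 270.3] xy [0.4521 0.4006] diam 0.1267
scene teal [464.9 266.6] xy [0.4496 0.3847] diam 0.1274
scene teal [459.4 262.7] xy [0.4477 0.3701] diam 0.1269
scene teal [391.5 233.1] xy [0.459 0.195] diam 0.0882
scene teal [316.8 203.7] xy [ 0.4782 -0.0061] diam 0.1053
scene teal [246.5 170.4] xy [ 0.4831 -0.2187] diam 0.0543
scene clay [200.1 217.7] xy [ 0.6739 -0.2259] diam 0.0997
scene dark [176.2 147.4] xy [ 0.5357 -0.4007] diam 0.0392
```

View pics/crop1.png

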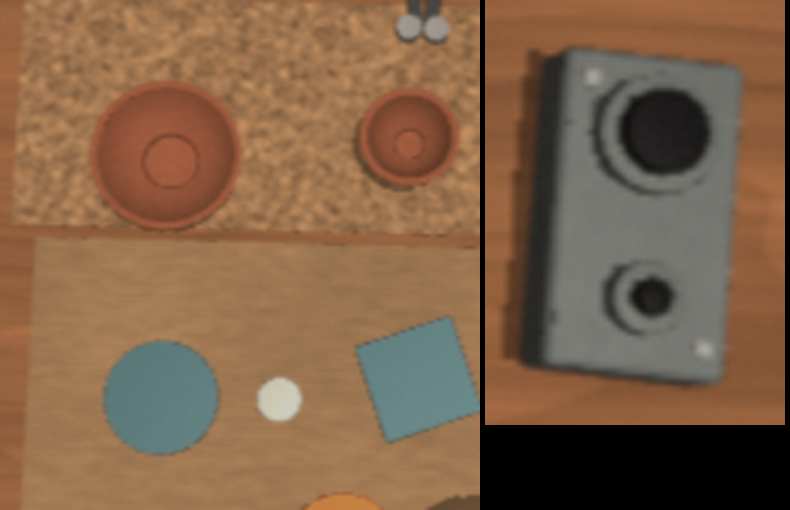

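View pics/crop2.png

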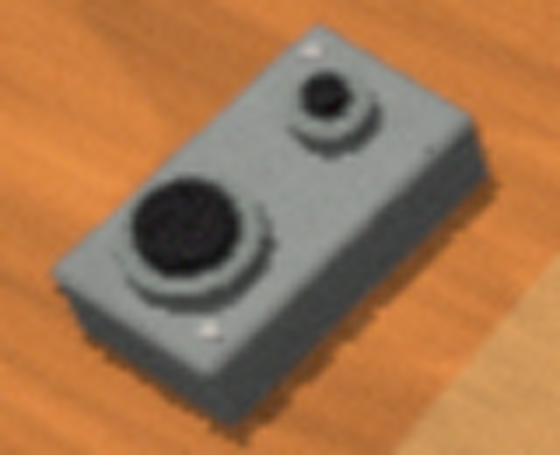

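The crops confirm it: the teal disc is the large blank, the plain open bowl is the large mould, and the large black button sits at the far half of the box. Next I'll triangulate the heights.

Run:
```python
from h import *
print('button',tri((500.3,190.7),(176.2,147.4)))
print('blank',tri((243.5,221.9),(391.5,233.1)))
im=cv2.imread("pics/scene0.png");hsv=cv2.cvtColor(im,cv2.COLOR_BGR2HSV)
mk=cv2.inRange(hsv,(0,150,60),(9,255,255))
c,=[c for c in cv2.findContours(mk,0,2)[0] if cv2.pointPolygonTest(c,(356,310),False)>0] or [None]
if c is not None:
    P=np.array([plane('scene',*p[0],.036) for p in c])[:,:2].astype(np.float32);print(cv2.minEnclosingCircle(P),cv2.boundingRect(c))
print('mould rim eye scene', plane('scene',356,291,.036))
s=(497.5+0,223.8);print('small', plane('top',465+(652-485)/5,165+297/5,.047))
for z in(.045,.05,.055,.06):print(z,plane('top',500.3,190.7,z)[:2],plane('scene',176.2,147.4,z)[:2])
```

```text
button (array([ 0.54018728, -0.3927568 ,  0.05708357]), np.float64(0.001282516798772382))
blank (array([0.4591859 , 0.19574479, 0.00477027]), np.float64(0.0006180369081643984))
mould rim eye scene [0.64410362 0.19249572 0.036     ]
small [ 0.46377363 -0.39004285  0.047     ]
0.045 [ 0.54166055 -0.39688235] [ 0.53494326 -0.40195386]
0.05 [ 0.54092258 -0.39491801] [ 0.53718079 -0.39843719]
0.055 [ 0.54018461 -0.39295367] [ 0.53941832 -0.39492051]
0.06 [ 0.53944664 -0.39098933] [ 0.54165585 -0.39140384]
```

```bash
python3 -m jog '[[-1,0,0.01,0,0],[-1,0,0.03,0,0],[-1,0,0.06,0,0],[-1,0,0.09,0,0],[-1,0,0.12,0,0],[-1,0,0.15,0,0],[-1,0,0.18,0,0],[-1,0,0.21,0,0],[-1,0,0.24,0,0],[-1,0,0.27,0,0],[-1,0,0.3,0,0],[-1,0,0.33,0,0],[-1,0,0.355,0,0],[-1,0,0.37,0,0],[-1,0.01,0.38,0,0],[-1,0.03,0.38,0,0],[-1,0.055,0.38,0,0],[-1,0.075,0.38,0,0],[-1,0.09,0.38,0,0],[-1,0.09,0.38,0,0]]'
python3 - <<'E'
from h import *
s=env.observe();print(s['position'],s['tool_rot'][:,0],s['ft_force'],s['grip_width'],s['time_s'])
m=env.camera_model('wrist');im=env.get_image('wrist');cv2.imwrite('pics/w1.png',im[:,:,::-1])
def pr(p):
    d=m['orientation'].T@(np.array(p)-m['origin']);d=d*[1,-1,-1];th=np.arctan2(np.hypot(d[0],d[1]),d[2]);ph=np.arctan2(d[1],d[0])
    return m['cx']+m['fx']*th*np.cos(ph),m['cy']+m['fy']*th*np.sin(ph)
print('button',pr([.54,-.393,.057]),'tip',pr(s['position']+.014*s['tool_rot'][:,0]),'below tip on button',pr([*s['position'][:2],.057]))
E
```

```text
time_s: 2.1
position: [0.5396, -0.3924, 0.1524]
tool_rot: [[-0.004, 0.944, 0.331], [0.004, 0.331, -0.944], [-1.0, -0.002, -0.005]]
ft_force: [1.0, 0.9, -0.2]
grip_width: 0.0
[ 0.5395766  -0.39244339  0.15236352] [-0.0038694   0.00382456 -0.9999852 ] [ 1.02645875  0.87325349 -0.22934928] 4.2818938468298294e-05 2.1
button (np.float64(321.6624556471725), np.float64(211.2040882080677)) tip (np.float64(319.2885537646239), np.float64(261.8611406604752)) below tip on button (np.float64(320.78788276847183), np.float64(211.47103715848448))
```

View pics/w1.png

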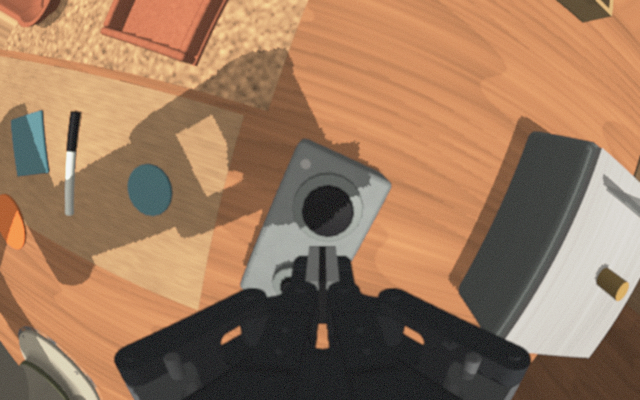

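The wrist view shows the large button at (327,211), within about 4 mm of under the fingertips. The small button is at (285,275), clear of the fingers. I'll go down in steps and watch the force.

```bash
python3 -m jog '[[-1,0.01,0,0.003,0],[-1,0.03,0,0.003,0],[-1,0.05,0,0.003,0],[-1,0.065,0,0.003,0],[-1,0.072,0,0.003,0],[-1,0.076,0,0.003,0],[-1,0.076,0,0.003,0],[-1,0.076,0,0.003,0]]'; python3 -m jog '[[-1,0.003,0,0,0],[-1,0.006,0,0,0],[-1,0.006,0,0,0],[-1,0.006,0,0,0]]'
```

```text
time_s: 2.95
position: [0.5421, -0.3961, 0.0802]
tool_rot: [[0.001, 0.943, 0.331], [-0.001, 0.331, -0.943], [-1.0, 0.001, 0.001]]
ft_force: [-1.0, 0.5, 0.7]
grip_width: 0.0
time_s: 3.35
position: [0.542, -0.3961, 0.0738]
tool_rot: [[0.001, 0.943, 0.331], [-0.001, 0.331, -0.943], [-1.0, 0.001, 0.001]]
ft_force: [1.3, -0.2, 3.0]
grip_width: 0.0003
```

```bash
python3 -m jog '[[-1,0.001,0,0,0],[-1,0.002,0,0,0],[-1,0.002,0,0,0]]'; python3 -m jog '[[-1,0.001,0,0,0],[-1,0.002,0,0,0],[-1,0.002,0,0,0]]';python3 -m jog '[[-1,0.001,0,0,0],[-1,0.001,0,0,0]]'
```

```text
time_s: 3.65
position: [0.542, -0.396, 0.0715]
tool_rot: [[0.001, 0.944, 0.331], [-0.001, 0.331, -0.944], [-1.0, 0.001, 0.001]]
ft_force: [1.3, -1.5, 4.4]
grip_width: -0.0001
time_s: 3.95
position: [0.542, -0.3961, 0.0701]
tool_rot: [[0.001, 0.944, 0.331], [-0.001, 0.331, -0.944], [-1.0, 0.001, 0.001]]
ft_force: [1.4, -1.6, 7.5]
grip_width: -0.0
time_s: 4.15
position: [0.5421, -0.3961, 0.0699]
tool_rot: [[0.001, 0.943, 0.331], [-0.002, 0.331, -0.943], [-1.0, 0.001, 0.002]]
ft_force: [-1.0, 0.9, 13.0]
grip_width: -0.0002
```

The force rises to 13 N with no further travel, so the button is at its stop. I'll hold briefly, then let go and rise.

```bash
python3 -m jog '[[-1,0.001,0,0,0],[-1,0.001,0,0,0],[-1,-0.005,0,0,0],[-1,-0.015,0,0,0],[-1,-0.03,0,0,0],[-1,-0.05,0,0,0],[-1,-0.075,0,0,0],[-1,-0.1,0,0,0],[-1,-0.125,0,0,0],[-1,-0.15,0,0,0],[-1,-0.17,0,0,0],[-1,-0.18,0,0,0],[-1,-0.18,0,0,0],[-1,-0.18,0,0,0]]'
python3 - <<'E'
from h import *
s=env.observe();R=s['tool_rot'];p=s['position'];print(s['ft_force'])
for t in([.459,.196],[.645,.1955]): print(R.T@(np.array([*t,p[2]])-p))
im=env.get_image('wrist');cv2.imwrite('pics/w2.png',im[:,:,::-1])
E
```

```text
time_s: 5.55
position: [0.5415, -0.3955, 0.2469]
tool_rot: [[-0.002, 0.943, 0.331], [0.002, 0.331, -0.943], [-1.0, -0.001, -0.002]]
ft_force: [0.7, 0.6, -1.6]
grip_width: -0.0
[ 0.72038446  0.61147727 -1.64200391]
[ 0.00126064  0.11823274 -0.58538318]
[ 0.00091892  0.29355312 -0.52326315]
```

View pics/w2.png

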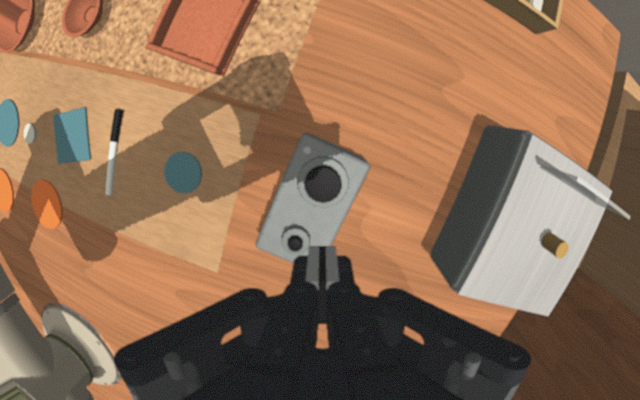

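The large button at (323,183) stands up again and the way is clear. Now I'll cross at 0.25 m height to above the blank.

```bash
python3 -m jog '[[-1,0,0.004,-0.02,0],[-1,0,0.01,-0.05,0],[-1,0,0.017,-0.085,0],[-1,0,0.024,-0.12,0],[-1,0,0.031,-0.155,0],[-1,0,0.038,-0.19,0],[-1,0,0.045,-0.225,0],[-1,0,0.053,-0.26,0],[-1,0,0.06,-0.295,0],[-1,0,0.067,-0.33,0],[-1,0,0.074,-0.365,0],[-1,0,0.081,-0.4,0],[-1,0,0.088,-0.435,0],[-1,0,0.095,-0.47,0],[-1,0,0.102,-0.505,0],[-1,0,0.109,-0.54,0],[-1,0,0.115,-0.57,0],[-1,0,0.118,-0.585,0],[-1,0,0.118,-0.585,0],[-1,0,0.118,-0.585,0]]'
python3 - <<'E'
from h import *
s=env.observe();R=s['tool_rot'];p=s['position'];print(p,s['q'].round(1))
m=env.camera_model('wrist');im=env.get_image('wrist');cv2.imwrite('pics/w3.png',im[:,:,::-1])
hsv=cv2.cvtColor(im,cv2.COLOR_RGB2HSV);mk=cv2.inRange(hsv,(85,60,40),(110,255,255))
for c in cv2.findContours(mk,0,2)[0]:
    if cv2.contourArea(c)<300: continue
    pts=[]
    for u,v in c[:,0].astype(float):
        a,b=u-m['cx'],v-m['cy'];r=np.hypot(a,b);th=r/m['fx']
        d=m['orientation']@np.array([np.sin(th)*a/r,-np.sin(th)*b/r,-np.cos(th)])
        pts.append((m['origin']+d*(.006-m['origin'][2])/d[2])[:2])
    (X,Y),r=cv2.minEnclosingCircle(np.array(pts,np.float32));print(c[:,0].mean(0),X,Y,2*r, R.T@(np.array([X,Y,p[2]])-p))
E
```

```text
time_s: 7.6
position: [0.459, 0.1949, 0.2476]
tool_rot: [[-0.001, 0.943, 0.332], [-0.001, 0.332, -0.943], [-1.0, -0.002, -0.0]]
ft_force: [-0.7, -0.3, 0.3]
grip_width: 0.0002
[0.45902974 0.19493358 0.24761059] [ 9.4 16.6 81.9 -0.  81.6 80. ]
[558.89189189 246.35135135] 0.4850180149078369 -0.21783335506916046 0.053540896624326706 [ 1.74402155e-04 -1.12449719e-01  3.98003721e-01]
[463.025 214.525] 0.47937190532684326 -0.00635217409580946 0.10561439394950867 [ 7.37209826e-05 -4.76016316e-02  1.96631221e-01]
[321.10204082 171.17346939] 0.4599263668060303 0.19349725544452667 0.08628098666667938 [-5.83776056e-07  3.69215791e-04  1.65246388e-03]
[170.65       119.16111111] 0.46240124106407166 0.40405169129371643 0.14560382068157196 [-1.12780968e-04  7.25706403e-02 -1.96151068e-01]
```

View pics/w3.png

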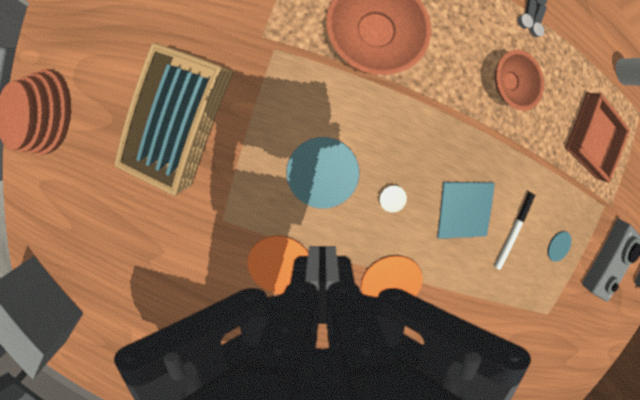

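The teal blank is at (321,171). The wrist-camera position (0.460, 0.1935) agrees with the first measurement to about 2 mm. I'll descend until the tips are about 3 cm above it and hold over 2 s.

```bash
python3 -m jog '[[-1,0.01,0,0,0],[-1,0.03,0,0,0],[-1,0.055,0,0,0],[-1,0.08,0,0,0],[-1,0.105,0,0,0],[-1,0.13,0,0,0],[-1,0.15,0,0,0],[-1,0.17,0,0,0],[-1,0.185,0,0,0],[-1,0.195,0,0,0],[-1,0.195,0,0,0],[-1,0.195,0,0,0]]'
python3 -m jog '[[-1,0,0,0,0],[-1,0,0,0,0],[-1,0,0,0,0],[-1,0,0,0,0],[-1,0,0,0,0],[-1,0,0,0,0],[-1,0,0,0,0],[-1,0,0,0,0],[-1,0,0,0,0],[-1,0,0,0,0],[-1,0,0,0,0],[-1,0,0,0,0],[-1,0,0,0,0],[-1,0,0,0,0],[-1,0,0,0,0],[-1,0,0,0,0],[-1,0,0,0,0],[-1,0,0,0,0],[-1,0,0,0,0],[-1,0,0,0,0]]'
python3 -m jog '[[-1,0,0,0,0],[-1,0,0,0,0],[-1,0,0,0,0],[-1,0,0,0,0],[-1,0,0,0,0]]'
python3 - <<'E'
from h import *
s=env.observe();R=s['tool_rot'];p=s['position'];print(R.T@(np.array([.645,.195,.08])-p))
E
```

```text
time_s: 8.85
position: [0.4595, 0.195, 0.0536]
tool_rot: [[0.0, 0.944, 0.331], [0.0, 0.331, -0.944], [-1.0, 0.0, 0.0]]
ft_force: [-0.5, 0.1, 0.2]
grip_width: -0.0001
time_s: 10.85
position: [0.4593, 0.1953, 0.0533]
tool_rot: [[0.0, 0.943, 0.331], [0.0, 0.331, -0.943], [-1.0, 0.0, -0.0]]
ft_force: [0.0, 0.1, -0.8]
grip_width: 0.0002
time_s: 11.35
position: [0.4593, 0.1952, 0.0533]
tool_rot: [[0.0, 0.943, 0.331], [-0.0, 0.331, -0.943], [-1.0, 0.0, 0.0]]
ft_force: [-0.5, 1.2, -0.1]
grip_width: 0.0001
[-0.0266633   0.17515539  0.06179394]
```

Now I'll rise 0.13 m, cross to the mould and look again.

```bash
python3 -m jog '[[-1,-0.02,0,0,0],[-1,-0.05,0,0,0],[-1,-0.08,0,0,0],[-1,-0.11,0,0,0],[-1,-0.13,0,0,0],[-1,-0.14,0.01,0.003,0],[-1,-0.14,0.03,0.01,0],[-1,-0.14,0.055,0.02,0],[-1,-0.14,0.08,0.03,0],[-1,-0.14,0.105,0.038,0],[-1,-0.14,0.13,0.046,0],[-1,-0.14,0.15,0.054,0],[-1,-0.14,0.165,0.059,0],[-1,-0.14,0.175,0.062,0],[-1,-0.14,0.175,0.062,0],[-1,-0.14,0.175,0.062,0]]'
python3 - <<'E'
from h import *
s=env.observe();R=s['tool_rot'];p=s['position']
m=env.camera_model('wrist');im=env.get_image('wrist');cv2.imwrite('pics/w4.png',im[:,:,::-1])
hsv=cv2.cvtColor(im,cv2.COLOR_RGB2HSV);mk=cv2.inRange(hsv,(0,125,30),(9,255,255))
mk=cv2.morphologyEx(mk,cv2.MORPH_OPEN,np.ones((5,5)))
for c in cv2.findContours(mk,0,2)[0]:
    if cv2.contourArea(c)<1500: continue
    pts=[]
    for u,v in c[:,0].astype(float):
        a,b=u-m['cx'],v-m['cy'];r=np.hypot(a,b);th=r/m['fx']
        d=m['orientation']@np.array([np.sin(th)*a/r,-np.sin(th)*b/r,-np.cos(th)])
        pts.append((m['origin']+d*(.036-m['origin'][2])/d[2])[:2])
    (X,Y),r=cv2.minEnclosingCircle(np.array(pts,np.float32));print(cv2.boundingRect(c),X,Y,2*r, R.T@(np.array([X,Y,p[2]])-p))
E
```

```text
time_s: 12.95
position: [0.6445, 0.1948, 0.193]
tool_rot: [[-0.001, 0.943, 0.331], [-0.0, 0.331, -0.943], [-1.0, -0.001, -0.0]]
ft_force: [-0.2, 0.0, 0.4]
grip_width: -0.0004
(460, 197, 57, 63) 0.6656838655471802 0.006180076394230127 0.07924908399581909 [-6.50022593e-06 -4.25096436e-02  1.84939661e-01]
(307, 133, 77, 114) 0.6473639607429504 0.18498288094997406 0.11612220108509064 [-1.79454870e-06 -5.35344846e-04  1.01706131e-02]
```

View pics/w4.png

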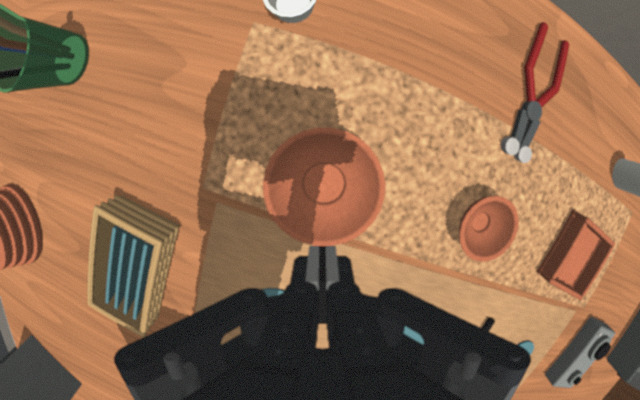

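The rim spans columns 263–385, with its middle at (324,186). The mask lost the shadowed left side, so its −10 mm in y is an artefact. By eye the middle is about 2 mm towards tool +z, so I'll descend with that trim and hold.

```bash
python3 -m jog '[[-1,0.01,0,0.001,0],[-1,0.03,0,0.002,0],[-1,0.05,0,0.002,0],[-1,0.07,0,0.002,0],[-1,0.09,0,0.002,0],[-1,0.103,0,0.002,0],[-1,0.11,0,0.002,0],[-1,0.11,0,0.002,0],[-1,0.11,0,0.002,0]]'
python3 -m jog '[[-1,0,0,0,0],[-1,0,0,0,0],[-1,0,0,0,0],[-1,0,0,0,0],[-1,0,0,0,0],[-1,0,0,0,0],[-1,0,0,0,0],[-1,0,0,0,0],[-1,0,0,0,0],[-1,0,0,0,0],[-1,0,0,0,0],[-1,0,0,0,0],[-1,0,0,0,0],[-1,0,0,0,0],[-1,0,0,0,0],[-1,0,0,0,0],[-1,0,0,0,0],[-1,0,0,0,0],[-1,0,0,0,0],[-1,0,0,0,0]]'
python3 -m jog '[[-1,0,0,0,0],[-1,0,0,0,0],[-1,0,0,0,0],[-1,0,0,0,0],[-1,0,0,0,0]]'
python3 - <<'E'
from h import *
im=env.get_image('scene');cv2.imwrite('pics/s5.png',im[:,:,::-1])
E
```

```text
time_s: 13.9
position: [0.6459, 0.1929, 0.0841]
tool_rot: [[0.001, 0.943, 0.331], [0.0, 0.331, -0.943], [-1.0, 0.001, 0.0]]
ft_force: [-0.1, 0.4, 0.3]
grip_width: -0.0001
time_s: 15.9
position: [0.6456, 0.1929, 0.0833]
tool_rot: [[-0.0, 0.943, 0.331], [0.0, 0.331, -0.943], [-1.0, -0.0, -0.0]]
ft_force: [-0.2, 0.0, -0.1]
grip_width: 0.0005
time_s: 16.4
position: [0.6456, 0.1929, 0.0833]
tool_rot: [[-0.0, 0.943, 0.331], [0.0, 0.331, -0.943], [-1.0, -0.0, -0.0]]
ft_force: [-0.4, -0.2, 1.3]
grip_width: -0.0002
```

View pics/s5.png

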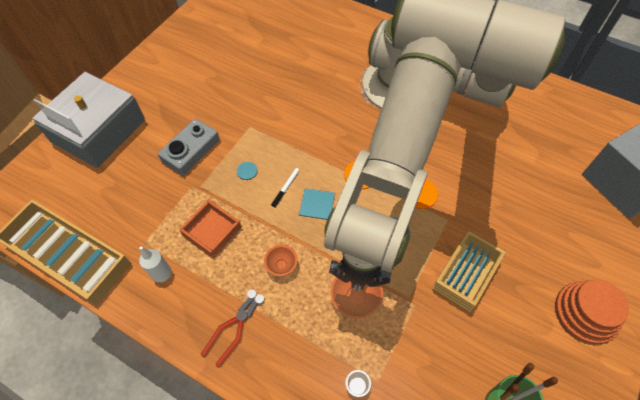

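The scene view shows the gripper over the large mould at (356,290), with the visible things unmoved and the button up at (178,149). I'm handing in.

```bash
python3 -c "
from rig import env
env.close_job()"
```

```text
the job is handed in; nothing more can be done
```

I pressed the call button, pointed at the large round blank and then at the large round mould, and handed the job in at about 16.5 s. No verdict was reported.

- **Button:** I pressed the large button to its hard stop, where the force rose to 13 N with no further travel. Pictures after letting go show it up again.
- **Blank:** With the gripper shut, I held for about 2.5 s over the large teal disc, tips about 33 mm above its top. Two measurements of its middle agreed to about 2 mm.
- **Mould:** I held for about 2.5 s over the large mould and finished there, tips about 33 mm above the rim and within about 3 mm of its middle.

At the end the wrist force was at noise level (1.3 N or less), and everything visible in the last scene picture looked unmoved. The arm hid the large blank and the dish in that picture, so I could not check those two at the end.

**Disagreement:** the wrist-camera mask put the mould's middle 10 mm off in y, because it lost the shadowed side. I relied on the top-camera measurement instead, which the rim as seen by eye supported.

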